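# Mark a casting with the squeeze-handle punch

## Robot

A 6-joint arm with a two-finger parallel gripper is mounted at the origin on a cart in front of the work surface, level with it; the furniture and walls round the work are solid. World frame = base frame: x ahead of the robot, y to its left, z up, the work surface at z = 0. Lengths are in m, angles in rad, forces in N, time in s.
With the tool pointing down it reaches from about 0.35 to 0.95 m from the base axis. Payload 17.4 kg.
Tool frame: the origin (TCP) lies on the centre line of the jaws, within the pads' length; the fingertips stand robot.tips_ahead ahead of it and the grasp point (between the pads) lies 6 mm ahead of it (robot.tips_ahead is the distance from the TCP to the fingertips, in m); z points along the fingers, y is the line along which they close (so a half turn about z gives the same grasp; the last joint's range is limited). The gripper opens to 93 mm and grips with 3 to 60 N. Pads are 15 mm wide; open, the fingers measure 128 mm over their backs; the gripper's body (75 mm by 188 mm) begins 65 mm behind the grasp point.
Start: joints at [1.113, 0.116, 1.442, -0, 1.584, -0.038], TCP at [0.275, 0.616, 0.244] pointing down, gripper open.
Joint ranges: [-2.83, 2.83], [-0.83, 2.19], [0.07, 2.5], [-1.14, 4.28], [0.01, 3], [-2.97, 2.97]. Speed limits (rad/s): [1.89, 1.89, 2.22, 3.14, 3.14, 3.14].

## Interface

Orientations are given as a unit quaternion [x, y, z, w].
In Python, from station import robot, vision gives the robot as it stands.
- The arm moves only by the shell command python3 -m creep 'ROWS'. ROWS is JSON, a list of rows, each a list of 7 numbers: the shift along the tool's x, y, z scaled (see below), then the turn, a rotation vector about the tool's x, y, z scaled (see below), then the closure, from 0 (fully open) to 1 (shut). In form: [[tx, ty, tz, wx, wy, wz, claw], ...]. A call has 1 to 20 rows; each row is the pose to reach, as a shift and turn from the pose commanded when the call began, along the tool's axes at that moment, turning the shorter way round; what a row does not reach only later rows make up. The controller multiplies each number of a shift by 250 mm and each number of a turn by pi rad. A row lasts 1/12 s, in which the tool goes at most 41.7 mm and 7.16 degrees, less where a joint would pass 70% of its speed; a pose out of reach is approached as far as the arm can. A call with a number of a shift or a turn outside -1 to 1 is refused whole. A call with a gripper value outside its range is refused whole. The fingers move at their own pace and stop on an object; the grip force is fixed at half the most. Time passes only in rows, so rows that repeat a pose let the fingers close. It gives the time, the measured TCP pose, the force, the opening and the grip force at its end, in the units of the state.
- robot.get_obs(): the state, without advancing time (a new reading comes with each control period).
- vision.snapshot(name): name is "side" or "top"; returns (picture, depth): 420x560x3 uint8, red, green, blue; 420x560 float32, m along the optical axis (not along the pixel's ray), 0 where there is no reading.
- vision.camera_model(name): a dict with "fovy" (degrees; the focal length in pixels is half the picture's height over the tangent of half this angle, whatever the lens; pixels are square), "cx", "cy" (the principal point, pixels), "R" (3x3) and "t" (3): a world point X has camera coordinates R X + t. Camera axes: x right, y down, z forward; pixel columns grow to the right and rows downward; lengths in m; the calibration is good to about 2 mm. A picture is of the moment at which its call begins. camera_model takes no time and is no camera call.
- robot.sign_off(): hands the job in; it is judged then, once.
Trained networks look in the newest picture that a camera, given by its name, has taken for a name from the list of things; names that differ only in an ending like _2 or _b are one class to them, and where a whole thing is asked for, a point or a joint stands for the part that bears it (a point fixed in the world has none). Each returns a list of dicts, best first, with "p" (0 to 1); they miss things now and then, are a little off and sometimes report something else, mostly with a low value. They report only what shows in the picture. A call takes as long as a camera call. They do not tell look-alikes from the thing itself.
- vision.spot_in(camera, thing): "at" ([x, y, z] in m, in the coordinates of the camera as it stood for that picture, good to about 4 mm: the middle of the surface that is visible of it).
- vision.regions_of(camera, thing): "region" (420x560 bool, what is visible of it).
- vision.place_of(camera, thing): "at" ([x, y, z] in m, in the coordinates of the camera as it stood for that picture, good to about 4 mm: a listed point, or the origin of a listed thing).
The state is a dict: "time": time; "q": joint angles; "joint_velocities": joint speeds; "effort": joint torques, N m; "ee_pos": TCP position; "orientation": TCP orientation; "wrist_force": force on the tool from outside, world axes, zero at the start; "wrist_torque": the same for the moment, N m; "width": finger opening in m; "gripper_force": force on a finger pad.
Only numpy, scipy, OpenCV 4.12 (cv2) and the standard library are available. Lean on these libraries where they do the work, as an engineer would, in place of code of your own. Each camera call takes 0.05 s, during which the arm holds its last target. There are 200 camera calls.

## Task

Set the small casting upright in the bench marking jig, home against its two stop pins, without dropping it. Then squeeze the jig's two red handles together until the spring punch pressing on the casting builds up to its peak and gives way, stop squeezing as soon as it gives so that the tripped punch is not driven on into the casting, and let the handles spring open with the marked casting still seated. Work the punch only by its handles, and leave everything else on the bench where it is.

Things in the scene. Friction and masses are not known exactly. Their poses are not given: they have to be found in the camera images.
- boss: the small dark casting with a bright bored top, the only casting among the loose things: round, base 49.6 mm in diameter up to 8 mm above its underside, then a cone down to 31 mm at the top (treat it so), 30 mm high, about 0.3 kg. Origin: centre of its underside, z up; its yaw does not matter. Grip it low across the base, fingertips 2 to 4 mm above what it stands on
- jig: the fixed marking jig: steel plate 155 x 100 mm, 12 mm thick, with a blue guide block (up to 52 mm above the bench, x from -48 to -14 mm), two red handles overhanging the -x edge and a V-stop at the +x end. Origin: on the bench under the plate, 7.5 mm to the -x side of its centre; x points from the handles to the V-stop, y left, z up
- punch_guide (a point): front of the guide block, on the punch's axis, 21 mm above the bench. The punch, a dark rod 8 mm thick, comes out here along the jig's +x when the handles close. Before use its tip stands some 1 to 11 mm short of a seated casting: its setting differs from run to run and is not measured. Once tripped it stays 6 mm further in
- vstop: blue V-stop with two upright steel pins (10 mm thick, 24 mm high, at x = 22.8, y = +-19.2 mm), set a little differently each time. Origin: on the plate's top face, 12 mm above the bench, where the centre of the casting's underside lies when it is home against both pins; axes as the jig's. Nothing stands beside the casting in +y and -y: room for fingers
- grip_left (a point): middle of the left (+y) red grip: a round sleeve 14 mm thick, 70 mm long, running roughly along the jig's x, axis 38 mm above the bench, beyond the plate's edge (only the bench below). Its hinge lies 85 mm further along the jig's +x. The outer faces of the two grips are 66 mm apart here when open and 29 mm at the end of the stroke
- grip_right (a point): the same point on the right (-y) red grip. Close on both grips from outside, along the jig's y, reaching down from above. The handles are geared to close equally, float up to 4 mm sideways to centre themselves, and a light spring (1 to 2 N at each grip) opens them again
- handle_left (a joint): closing angle of the handles, rad: 0 open, 0.22 end of stroke (19 mm at each grip). From punch contact the resistance rises over about 4 mm to a peak of about 11 N (10 to 13) at each grip, then in 2 mm drops to under 3 N: the punch trips and the handles run free for 1 to 2 mm. Driven on, it bottoms and spoils the casting. It trips 6 to 17 mm in: not known, to be felt
Mind the look-alikes: they are no part of the job. What is shaped like the boss but orange is not meant.

How it is judged:
By the outcome, as a careful person would: the job done as asked, in the order asked, and still so for the second after the job is handed in, with the robot touching nothing.
It also fails if it takes over 64 s, if anything falls off the work surface, if the arm or the gripper's body presses on something with over 40 N, if the wrist force passes 120 N, or if a joint passes its speed limit or range.

## Working session

There is one attempt and no reset: what is moved stays moved. The work goes in short steps, Python scripts to look and compute and a shell command to move; the robot and the scene stay as the last step left them, time stands still between calls to the robot, and variables do not carry over. Pictures are saved under pics/ and viewed, at most 10 in all, crops included, and the job is handed in when it is done.

```bash
mkdir -p pics
cat > h.py <<'E'
import numpy as np, cv2
from station import robot, vision
def cam(n):
    m=vision.camera_model(n); return np.array(m["R"]),np.array(m["t"]),m
def w(n,p):
    R,t,m=cam(n); return R.T@(np.array(p)-t)
def proj(n,X):
    R,t,m=cam(n); c=R@np.array(X)+t; f=210/np.tan(np.radians(m["fovy"])/2)
    return (m["cx"]+f*c[0]/c[2], m["cy"]+f*c[1]/c[2])
def save(n,name,crop=None,s=1):
    im,d=vision.snapshot(n)
    o=im[:,:,::-1]
    if crop: o=o[crop[1]:crop[3],crop[0]:crop[2]]
    cv2.imwrite("pics/"+name,cv2.resize(o,None,fx=s,fy=s)); return im,d
def cloud(n,d):
    R,t,m=cam(n); f=210/np.tan(np.radians(m["fovy"])/2)
    v,u=np.mgrid[:420,:560]
    P=np.stack([(u-m["cx"])/f*d,(v-m["cy"])/f*d,d],-1)
    return (P-t)@R
E
python3 - <<'E'
from h import *
o=robot.get_obs(); print(o["time"],o["ee_pos"],o["orientation"],o["width"],robot.tips_ahead)
for n in("side","top"):
    save(n,n+"0.png",s=1)
    R,t,m=cam(n); print(n,(-R.T@t).round(3),R[2].round(2),m["fovy"])
    for th in("boss","jig","punch_guide","vstop","grip_left","grip_right"):
        print(th,[(round(r["p"],2),w(n,r["at"]).round(4).tolist(),np.round(proj(n,w(n,r["at"]))).tolist()) for r in vision.place_of(n,th)[:4]])
E
```

```text
0.0 [0.27502563 0.61624462 0.24288681] [ 2.08357032e-01  9.78052670e-01 -5.50446178e-04 -1.39406844e-04] 0.09309757442156727 0.025
side [ 0.069 -0.666  0.506] [ 0.46  0.76 -0.46] 45.7287974761644
boss [(0.77, [0.5161, 0.3638, 0.0007], [221.0, 178.0]), (0.59, [0.4309, 0.3272, 0.0042], [194.0, 190.0])]
jig [(0.58, [0.5754, 0.0927, 0.0037], [303.0, 214.0]), (0.31, [0.4773, 0.0419, 0.0411], [274.0, 222.0])]
punch_guide [(0.93, [0.5733, 0.0893, 0.024], [303.0, 207.0])]
vstop [(0.88, [0.6083, 0.1015, 0.0097], [313.0, 206.0])]
grip_left [(0.91, [0.4612, 0.09, 0.0396], [255.0, 215.0])]
grip_right [(0.68, [0.4758, 0.0439, 0.0399], [273.0, 222.0])]
top [0.389 0.092 0.99 ] [ 0.17 -0.   -0.99] 48.62136627903404
boss [(0.88, [0.5169, 0.3633, -0.0027], [152.0, 225.0]), (0.56, [0.4299, 0.3263, 0.0027], [166.0, 266.0]), (0.23, [0.5802, 0.0921, -0.0021], [278.0, 198.0])]
jig [(0.79, [0.5803, 0.0897, -0.0019], [279.0, 198.0])]
punch_guide [(0.79, [0.5733, 0.0927, 0.0196], [278.0, 200.0]), (0.18, [0.5145, 0.3607, -0.0021], [153.0, 226.0])]
vstop [(0.53, [0.6053, 0.1059, 0.0107], [272.0, 186.0])]
grip_left [(0.63, [0.4624, 0.0963, 0.038], [275.0, 251.0])]
grip_right [(0.68, [0.477, 0.0456, 0.0322], [300.0, 245.0])]
```

```bash
python3 -c "
import cv2,numpy as np
a=cv2.imread('pics/side0.png');b=cv2.imread('pics/top0.png')
cv2.imwrite('pics/both0.png',cv2.resize(np.vstack([a,b]),None,fx=.71,fy=.71))"
```

```text
(no output)
```

View pics/top0.png

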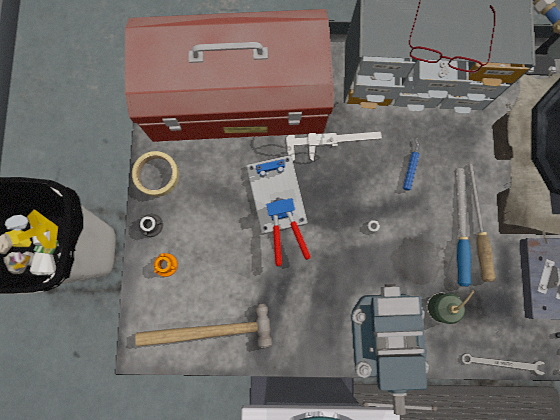

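View pics/side0.png

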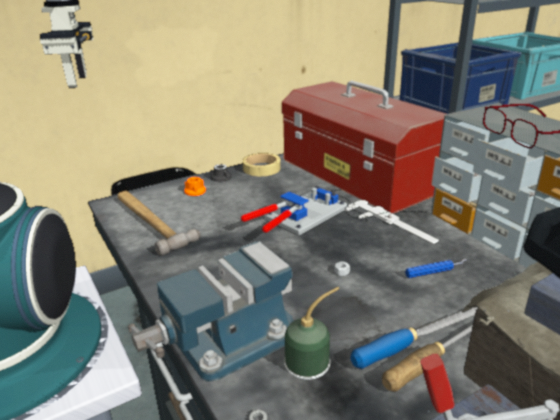

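The top view shows the dark boss at about (149,226), the orange look-alike at (165,265), and the jig at about (276,195) with its red handles pointing towards the robot. The side view agrees. Next I refine with depth and colour.

Run:
```python
from h import *
im,d=save("top","top1.png",(235,140,325,280),4)
P=cloud("top",d); np.save("P.npy",P); np.save("im.npy",im)
X,Y,Z=P[...,0],P[...,1],P[...,2]
near=(abs(X-.57)<.15)&(abs(Y-.09)<.12)&(d>0)
print("bench z",np.median(Z[(abs(X-.45)<.03)&(abs(Y-.2)<.03)]))
pl=near&(Z>.007)&(Z<.018)
n,l,s,c=cv2.connectedComponentsWithStats(pl.astype(np.uint8)); k=1+np.argmax(s[1:,4])
print("plate rect",cv2.minAreaRect((P[l==k][:,:2]*1000).astype(np.float32)))
hsv=cv2.cvtColor(im,cv2.COLOR_RGB2HSV)
red=near&((hsv[...,0]<8)|(hsv[...,0]>172))&(hsv[...,1]>150)&(X<.53)
n,l,s,c=cv2.connectedComponentsWithStats(red.astype(np.uint8))
for k in range(1,n):
    if s[k,4]>60:
        q=P[l==k]; r=cv2.minAreaRect((q[:,:2]*1000).astype(np.float32)); print("red",s[k,4],q.mean(0).round(4),np.percentile(q[:,2],95).round(3),r)
blue=near&(hsv[...,0]>95)&(hsv[...,0]<125)&(hsv[...,1]>140)
n,l,s,c=cv2.connectedComponentsWithStats(blue.astype(np.uint8))
for k in range(1,n):
    if s[k,4]>30:
        q=P[l==k]; print("blue",s[k,4],q.mean(0).round(4),np.percentile(q[:,2],[5,50,95]).round(3),cv2.minAreaRect((q[:,:2]*1000).astype(np.float32)))
b=(np.hypot(X-.516,Y-.363)<.045)&(d>0)&(Z>.004)
print("boss",b.sum(),P[b].mean(0).round(4),cv2.minEnclosingCircle((P[b][:,:2]*1000).astype(np.float32)),np.percentile(Z[b],95))
t=b&(Z>.024);print("top",t.sum(),cv2.minEnclosingCircle((P[t][:,:2]*1000).astype(np.float32)),P[t].mean(0).round(4))
for n in("side","top"):
    if n=="side": vision.snapshot("side")
    for th in("boss","vstop"):
        print(n,th,[(round(r["p"],2),w(n,r["at"]).round(4).tolist()) for r in vision.place_of(n,th)[:2]])
```

```text
bench z -0.00022217501373209797
plate rect ((588.9073486328125, 96.21414184570312), (155.74827575683594, 99.99028778076172), 13.933449745178223)
red 245 [0.4855 0.0465 0.0424] 0.046 ((485.9526062011719, 46.555511474609375), (82.6387710571289, 12.395840644836426), 23.322864532470703)
red 259 [0.4734 0.0932 0.0424] 0.047 ((474.8686828613281, 93.31550598144531), (81.77389526367188, 13.428621292114258), 4.584178924560547)
blue 177 [0.644  0.1108 0.0288] [0.022 0.03  0.033] ((644.8456420898438, 111.074462890625), (21.021286010742188, 59.93042755126953), 21.100576400756836)
blue 375 [0.5508 0.0881 0.0482] [0.028 0.051 0.054] ((550.4505615234375, 87.73726654052734), (33.85360336303711, 52.91911315917969), 13.168939590454102)
boss 406 [0.5154 0.359  0.018 ] ((518.302001953125, 358.1804504394531), 41.62001037597656) 0.03170011415208201
top 145 ((516.2346801757812, 362.73492431640625), 22.911033630371094) [0.516  0.3618 0.029 ]
side boss [(0.79, [0.5182, 0.3631, -0.0047]), (0.61, [0.4308, 0.3299, -0.0004])]
side vstop [(0.61, [0.607, 0.1009, 0.0116])]
top boss [(0.85, [0.4311, 0.3283, 0.0007]), (0.79, [0.518, 0.3626, -0.002])]
top vstop [(0.69, [0.6064, 0.1037, 0.0092])]
```

View pics/top1.png

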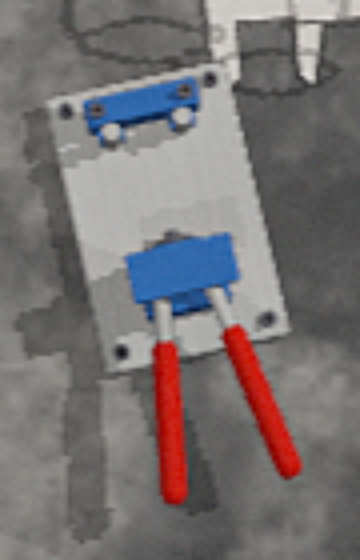

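Run:
```python
from h import *
R,t,m=cam("top"); f=210/np.tan(np.radians(m["fovy"])/2); C=-R.T@t
def ray(u,v,z):
    r=R.T@np.array([(u-m["cx"])/f,(v-m["cy"])/f,1]); return C+r*(z-C[2])/r[2]
im=np.load("im.npy");P=np.load("P.npy")
hsv=cv2.cvtColor(im,cv2.COLOR_RGB2HSV)
for box in((257,166,270,180),(274,163,287,176)):
    u0,v0,u1,v1=box
    print(P[v0:v1,u0:u1,2].__mul__(1000).round().astype(int))
pins=[]
for u,v in((262.8,172.8),(280.2,169.2)):  # crop scaled 4
    pins.append(ray(u-.4,v-.4,.036)[:2]); 
a,b=pins; print(pins,np.hypot(*(a-b)))
mid=(a+b)/2; e=(a-b)/np.hypot(*(a-b)); n=np.array([e[1],-e[0]])
print("yaw",np.degrees(np.arctan2(n[1],n[0])),"seat",mid-.0228*n)
y=np.radians(13.93);x=np.array([np.cos(y),np.sin(y)]); print("seat jig yaw",mid-.0228*x, "jig o",np.array([.5889,.0962])-.0075*x)
o=robot.get_obs();print(o["ee_pos"],o["time"])
```

```text
[[ 27  36  30  34  35  33  29  32  32  30  29  29  31]
 [ 28  34  34  32  33  31  28  32  27  30  30  31  31]
 [ 30  37  32  33  32  29  27  30  32  28  30  30  30]
 [ 33  28  35  28  31  31  30  30  31  30  30  28  24]
 [ 32  29  32  27  28  27  27  28  27  24  24  21  24]
 [ 29  30  26  28  28  34  37  36  22  16  14  16  12]
 [ 19  24  23  20  34  36  35  34  39  12  14  11   9]
 [ 12  16  14  20  35  38  37  38  31  20 990  15  13]
 [ 12  13   9  20  31  37  37  35  27  20  11  12  11]
 [ 11  11  14  23  18  30  30  29  21  10  13   9  15]
 [ 12  13   9  15  13  19  25  20  14  13   8  13  12]
 [ 10  11  11  12  13  12  12  12  13  11   9  17  10]
 [ 14  14  11  12  10  13  10  13  12  12  14  12  13]
 [ 13  10  12  10  10  10  12  13  14  13  11  14  12]]
[[28 28 31 31 30 30 35 37 37 33 27 14  9]
 [32 30 28 30 28 30 32 33 35 29 30 10 11]
 [30 30 27 28 32 30 31 29 28 31 29 27 15]
 [30 26 34 31 30 33 29 26 25 26 24 17 12]
 [28 33 33 31 27 37 38 39 33 21 21 15 14]
 [27 26 27 25 24 35 36 36 35 20 13 10 11]
 [15 18 15 17 20 37 37 39 33 22 13 13 14]
 [14 11 13 12 21 36 33 32 37 20 12 13 13]
 [11  9 14 10 18 26 31 30 30 14 10 12 10]
 [13 14  9 14 17 16 25 24 20 10 16 13 11]
 [10 11 11 12 11 16 17 12 13 14 11 12 10]
 [11 12 10 11 13 10 10 15 13 10 11 11 13]
 [13 14  9 11  7 11 10 11 11 11  9 13 11]]
[array([0.6279412 , 0.12668343]), array([0.6363855 , 0.09012329])] 0.03752266008289441
yaw 13.005550433928738 seat [0.60994821 0.10327232]
seat jig yaw [0.61003389 0.10291457] jig o [0.58162057 0.09439448]
[0.2751474  0.61637004 0.24364604] 1.0
```

```bash
cat >> h.py <<'E'
from scipy.spatial.transform import Rotation as Ro
YAW=np.radians(13.93)
def goal(yaw): # tool x = -jig x, y = jig y, z down
    c,s=np.cos(yaw),np.sin(yaw); return np.array([[-c,-s,0],[-s,c,0],[0,0,-1]])
def row(pos,yaw=YAW):
    o=robot.get_obs(); T=Ro.from_quat(o["orientation"])
    sh=T.inv().apply(np.array(pos)-o["ee_pos"])/.25
    rv=(T.inv()*Ro.from_matrix(goal(yaw))).as_rotvec()/np.pi
    print("row",sh.round(4),rv.round(4))
def st():
    o=robot.get_obs(); T=Ro.from_quat(o["orientation"]).as_matrix()
    print("t",round(o["time"],2),"tcp",o["ee_pos"].round(4),"yaw",np.degrees(np.arctan2(-T[1,0],-T[0,0])).round(2),"zax",T[:,2].round(3),"F tool",(T.T@o["wrist_force"]).round(2),"w",round(o["width"],4),"g",round(float(np.max(o["gripper_force"])),1))
E
python3 -c "
from h import *
st(); row([.517,.3625,.12])"
```

```text
t 1.0 tcp [0.2751 0.6164 0.2436] yaw -24.05 zax [ 0. -0. -1.] F tool [ 0.31  0.42 -0.44] w 0.0931 g 0.0
row [-1.2973 -0.533   0.4946] [-0.     0.    -0.211]
```

```bash
python3 -m creep '[[-0.65,-0.27,0.2,0,0,-0.211,0],[-0.65,-0.27,0.2,0,0,-0.211,0],[-0.65,-0.27,0.2,0,0,-0.211,0],[-0.65,-0.27,0.2,0,0,-0.211,0],[-0.65,-0.27,0.2,0,0,-0.211,0],[-0.65,-0.27,0.2,0,0,-0.211,0]]'; python3 -c "
from h import *
st(); row([.517,.3625,.10])"
```

```text
time: 1.5
ee_pos: [0.3982, 0.4856, 0.1923]
orientation: [-0.123, 0.992, -0.001, -0.0]
wrist_force: [-1.3, -0.1, 0.6]
width: 0.0926
gripper_force: 0.0
t 1.5 tcp [0.3982 0.4856 0.1923] yaw 14.19 zax [-0.001 -0.002 -1.   ] F tool [ 1.31  0.24 -0.55] w 0.0926 g 0.0
row [-0.3406 -0.5932  0.3696] [-0.0005 -0.0003  0.0014]
```

```bash
python3 -m creep '[[-0.34,-0.593,0.37,0,0,0,0],[-0.34,-0.593,0.37,0,0,0,0],[-0.34,-0.593,0.37,0,0,0,0],[-0.34,-0.593,0.37,0,0,0,0],[-0.34,-0.593,0.37,0,0,0,0],[-0.34,-0.593,0.37,0,0,0,0],[-0.34,-0.593,0.37,0,0,0,0]]'
python3 - <<'E'
from h import *
st(); row([.517,.3625,.028])
save("side","side1.png",(150,110,290,215),5)
E
```

```text
time: 2.08
ee_pos: [0.5146, 0.3641, 0.1004]
orientation: [-0.12, 0.993, -0.0, -0.001]
wrist_force: [0.1, -0.2, -0.1]
width: 0.093
gripper_force: 0.0
t 2.08 tcp [0.5146 0.3641 0.1004] yaw 13.81 zax [-0.001 -0.001 -1.   ] F tool [-0.06 -0.21  0.11] w 0.093 g 0.0
row [-0.0083 -0.0083  0.2894] [-0.0001 -0.0004 -0.0007]
```

View pics/side1.png

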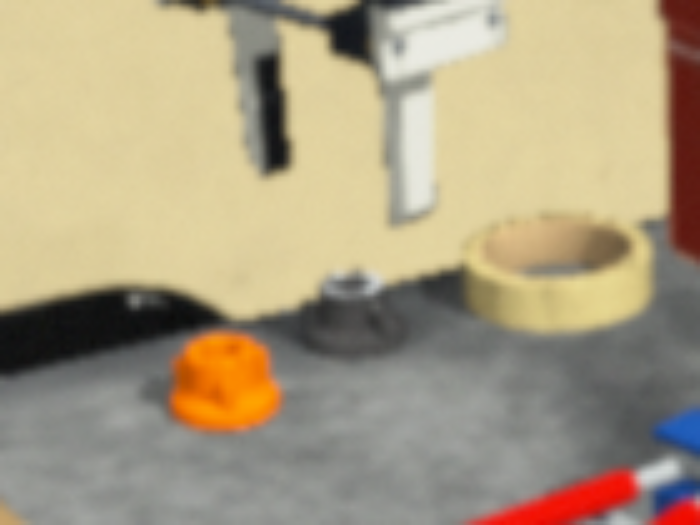

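The crop shows the dark boss at about (350,315), directly below the open fingers, with the orange one clear at (225,380). I descend and close.

```bash
python3 -m creep '[[-0.008,-0.008,0.15,0,0,0,0],[-0.008,-0.008,0.24,0,0,0,0],[-0.008,-0.008,0.288,0,0,0,0],[-0.008,-0.008,0.288,0,0,0,0],[-0.008,-0.008,0.288,0,0,0,0],[-0.008,-0.008,0.288,0,0,0,0.3],[-0.008,-0.008,0.288,0,0,0,0.5],[-0.008,-0.008,0.288,0,0,0,0.6],[-0.008,-0.008,0.288,0,0,0,0.6],[-0.008,-0.008,0.288,0,0,0,0.6],[-0.008,-0.008,0.288,0,0,0,0.6]]'; python3 -c "
from h import *
st(); row([.517,.3625,.028])"
```

```text
time: 3.05
ee_pos: [0.5167, 0.3637, 0.0294]
orientation: [-0.121, 0.993, 0.0, 0.0]
wrist_force: [-0.2, -0.3, -0.6]
width: 0.0579
gripper_force: 0.0
t 3.05 tcp [0.5167 0.3637 0.0294] yaw 13.92 zax [ 0.  0. -1.] F tool [ 0.25 -0.22  0.62] w 0.0579 g 0.0
row [-0.0001 -0.0048  0.0057] [ 0.      0.0001 -0.    ]
```

```bash
python3 -m creep '[[0,0,0.005,0,0,0,0.6],[0,0,0.005,0,0,0,1],[0,0,0.005,0,0,0,1],[0,0,0.005,0,0,0,1],[0,0,0.005,0,0,0,1],[0,0,0.005,0,0,0,1],[0,0,0.005,0,0,0,1]]'; python3 -c "
from h import *
st()"
```

```text
time: 3.63
ee_pos: [0.5166, 0.3636, 0.0278]
orientation: [-0.121, 0.993, -0.0, -0.0]
wrist_force: [1.0, -0.5, -1.6]
width: 0.0464
gripper_force: 30.0
t 3.63 tcp [0.5166 0.3636 0.0278] yaw 13.93 zax [-0. -0. -1.] F tool [-0.88 -0.72  1.55] w 0.0464 g 30.0
```

Width is 46.4 mm where I expected 49.6, so I lift slightly and look.

```bash
python3 -m creep '[[0,0,-0.03,0,0,0,1],[0,0,-0.06,0,0,0,1],[0,0,-0.1,0,0,0,1],[0,0,-0.16,0,0,0,1],[0,0,-0.16,0,0,0,1],[0,0,-0.16,0,0,0,1]]'
python3 - <<'E'
from h import *
st()
im,d=save("side","side2.png",(170,120,260,200),8)
P=cloud("side",d)
cv2.imwrite("pics/top2.png",cv2.resize(vision.snapshot("top")[0][180:270,110:200,::-1],None,fx=5,fy=5))
E
```

```text
time: 4.13
ee_pos: [0.5172, 0.364, 0.0696]
orientation: [-0.121, 0.993, 0.001, 0.001]
wrist_force: [-0.3, -0.3, -4.7]
width: 0.0467
gripper_force: 30.0
t 4.13 tcp [0.5172 0.364  0.0696] yaw 13.93 zax [ 0.002  0.001 -1.   ] F tool [ 0.42 -0.26  4.68] w 0.0467 g 30.0
```

View pics/side2.png

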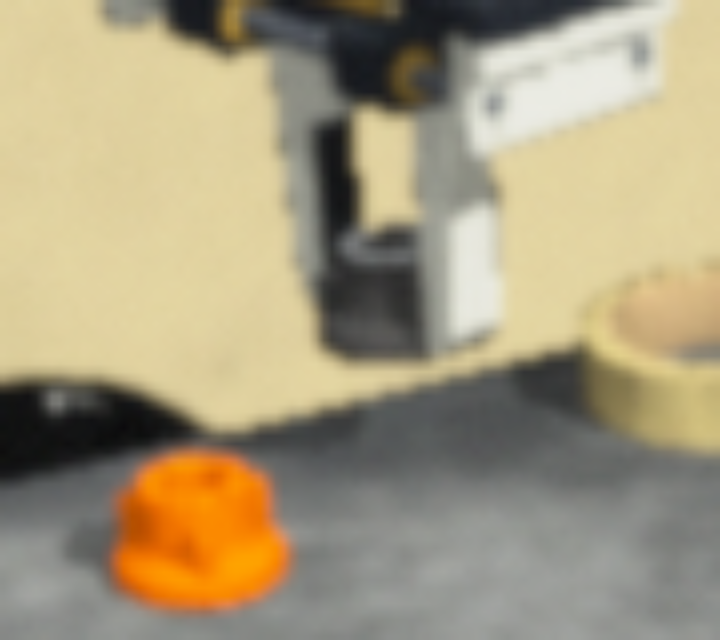

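The boss is gripped low and hangs level. The punch gap matters for lowering it, so I measure the tip from the stored top cloud.

Run:
```python
from h import *
P=np.load("P.npy");im=np.load("im.npy");o=np.array([.5816,.0944])
c,s=np.cos(YAW),np.sin(YAW)
for v in range(193,204):
    r=[]
    for u in range(272,286):
        d=P[v,u,:2]-o; r.append("%d,%d,%d:%d"%(1e3*(c*d[0]+s*d[1]),1e3*(-s*d[0]+c*d[1]),1e3*P[v,u,2],im[v,u].mean()))
    print(v," ".join(r))
row([.45,.25,.19])
```

```text
193 10,9,9:178 9,7,12:172 8,5,12:164 8,3,12:170 7,1,12:169 7,0,12:167 6,-3,11:171 6,-5,13:169 6,-7,10:164 5,-9,12:168 5,-11,11:169 4,-13,13:169 4,-15,12:166 3,-17,11:172
194 7,10,13:168 6,7,13:167 6,5,12:166 6,3,11:169 6,1,10:170 5,0,10:167 4,-2,11:171 4,-4,10:168 4,-6,9:172 3,-8,11:165 3,-11,9:171 2,-13,9:172 2,-15,11:168 1,-17,11:170
195 5,10,10:169 5,8,11:169 4,6,10:169 4,4,12:171 3,2,14:170 3,0,11:167 3,-2,9:168 1,-4,14:171 2,-6,10:171 1,-8,8:167 1,-10,10:167 0,-12,12:169 0,-14,12:171 0,-16,12:170
196 3,10,11:169 3,8,11:168 2,6,9:169 2,4,11:171 2,2,8:175 0,0,13:177 0,-1,10:176 0,-3,11:174 0,-5,11:171 0,-7,12:170 -1,-9,12:167 -1,-12,11:171 -1,-14,9:169 -2,-16,11:169
197 2,11,7:170 1,9,10:168 0,7,15:168 0,5,12:175 0,3,12:158 -1,1,12:132 -4,0,25:130 -4,-2,24:155 -2,-5,14:181 -2,-7,9:179 -2,-9,8:173 -3,-11,8:172 -4,-13,12:172 -4,-15,10:169
198 0,11,12:172 0,9,9:172 -1,7,12:171 -2,5,13:154 -187,44,989:90 -5,1,22:67 -6,0,25:95 -5,-2,21:104 -4,-4,11:130 -8,-6,28:144 -8,-8,26:143 -5,-11,11:166 -5,-13,8:182 -7,-15,11:176
199 -2,12,10:179 -3,10,12:180 -3,8,11:185 -4,6,13:161 -4,4,11:87 -8,
[... 225 characters left out ...]
:106 -16,-3,49:114 -16,-5,50:113 -17,-7,51:107 -17,-9,51:108 -18,-11,53:108
201 -7,13,12:120 -7,11,10:91 -14,10,48:75 -14,8,46:87 -15,6,48:102 -16,4,52:115 -17,2,51:123 -17,0,49:110 -18,-1,51:110 -18,-3,51:107 -19,-5,52:106 -19,-7,50:106 -19,-9,50:109 -20,-11,51:102
202 -16,15,50:109 -16,13,50:102 -17,11,49:110 -17,9,50:113 -18,7,51:112 -18,5,52:112 -19,3,52:106 -19,1,51:113 -20,0,54:107 -21,-2,53:111 -21,-4,53:111 -21,-6,50:110 -22,-8,51:106 -22,-10,52:109
203 -18,15,53:106 -18,13,49:109 -19,11,51:110 -19,9,50:106 -20,7,52:106 -20,5,50:109 -21,3,53:109 -21,1,51:106 -22,0,51:113 -22,-2,51:108 -22,-4,50:112 -23,-6,53:113 -23,-8,49:108 -24,-10,50:106
row [ 0.3676 -0.3769 -0.4888] [-0. -0. -0.]
```

```bash
python3 -c "
from h import *
row([.56,.235,.13])"
```

```text
row [-0.0451 -0.541  -0.2489] [-0. -0. -0.]
```

```bash
python3 -m creep '[[0,-0.05,-0.1,0,0,0,1],[-0.045,-0.15,-0.2,0,0,0,1],[-0.045,-0.28,-0.24,0,0,0,1],[-0.045,-0.41,-0.24,0,0,0,1],[-0.045,-0.54,-0.24,0,0,0,1],[-0.045,-0.54,-0.24,0,0,0,1]]'; python3 -c "
from h import *
st(); row([.6056,.1021,.09])"
```

```text
time: 4.73
ee_pos: [0.5608, 0.231, 0.1274]
orientation: [-0.12, 0.993, -0.001, -0.0]
wrist_force: [-0.6, -0.1, -3.3]
width: 0.0471
gripper_force: 30.0
t 4.73 tcp [0.5608 0.231  0.1274] yaw 13.77 zax [-0.    -0.002 -1.   ] F tool [0.6  0.07 3.34] w 0.0471 g 30.0
row [-0.0513 -0.5431  0.1504] [-0.0005 -0.0002 -0.0009]
```

```bash
python3 -m creep '[[-0.01,-0.1,0,0,0,-0.001,1],[-0.03,-0.25,0,0,0,-0.001,1],[-0.05,-0.4,0.05,0,0,-0.001,1],[-0.051,-0.5,0.1,0,0,-0.001,1],[-0.051,-0.543,0.15,0,0,-0.001,1],[-0.051,-0.543,0.15,0,0,-0.001,1],[-0.051,-0.543,0.15,0,0,-0.001,1],[-0.051,-0.543,0.15,0,0,-0.001,1]]'
python3 - <<'E'
from h import *
st(); row([.6056,.1021,.045])
save("side","side3.png",(240,150,360,240),6)
E
```

```text
time: 5.4
ee_pos: [0.6049, 0.1077, 0.0906]
orientation: [-0.123, 0.992, 0.0, -0.0]
wrist_force: [0.3, 0.2, -4.1]
width: 0.0468
gripper_force: 30.0
t 5.4 tcp [0.6049 0.1077 0.0906] yaw 14.14 zax [-0.  0. -1.] F tool [-0.35  0.13  4.14] w 0.0468 g 30.0
row [ 0.0029 -0.0223  0.1825] [0.0001 0.     0.0012]
```

View pics/side3.png

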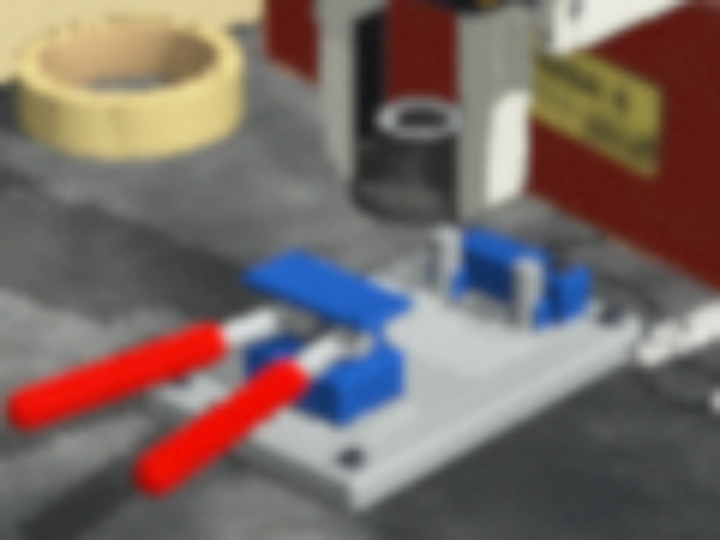

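The boss hangs upright above the plate: its ring is at crop (418,120) and the pins at (443,260) and (525,290). I use the ring to check the casting's centre relative to the TCP, and the pins as a second sight of the stop.

Run:
```python
from h import *
R,t,m=cam("side"); f=210/np.tan(np.radians(m["fovy"])/2); C=-R.T@t
def ray(u,v,z):
    r=R.T@np.array([(u-m["cx"])/f,(v-m["cy"])/f,1]); return C+r*(z-C[2])/r[2]
print("boss top",ray(240+418/6-.4,150+120/6-.4,.0928))
for u,v in((446,234),(529,264)): print("pin top",ray(240+u/6-.4,150+v/6-.4,.036))
st()
```

```text
boss top [0.60305355 0.1096655  0.0928    ]
pin top [0.62730623 0.12665836 0.036     ]
pin top [0.63770222 0.0905682  0.036     ]
t 5.45 tcp [0.6051 0.1079 0.091 ] yaw 14.17 zax [ 0.001  0.    -1.   ] F tool [-0.29 -0.52  2.33] w 0.047 g 30.0
```

```bash
python3 -m creep '[[0.003,-0.022,0,0,0,0.001,1],[0.003,-0.022,0.05,0,0,0.001,1],[0.003,-0.022,0.09,0,0,0.001,1],[0.003,-0.022,0.09,0,0,0.001,1],[0.003,-0.022,0.09,0,0,0.001,1]]'; python3 -c "
from h import *
st(); row([.6056,.1021,.041])"
```

```text
time: 5.87
ee_pos: [0.6051, 0.1012, 0.0667]
orientation: [-0.121, 0.993, 0.0, -0.001]
wrist_force: [-0.2, 0.0, -2.2]
width: 0.0467
gripper_force: 30.0
t 5.87 tcp [0.6051 0.1012 0.0667] yaw 13.94 zax [-0.002 -0.    -1.   ] F tool [0.19 0.07 2.18] w 0.0467 g 30.0
row [-0.0031  0.0029  0.1026] [ 0.0001 -0.0006  0.0001]
```

```bash
python3 -m creep '[[-0.003,0.003,0,0,0,0,1],[-0.003,0.003,0.03,0,0,0,1],[-0.003,0.003,0.06,0,0,0,1],[-0.003,0.003,0.09,0,0,0,1],[-0.003,0.003,0.096,0,0,0,1],[-0.003,0.003,0.1,0,0,0,1],[-0.003,0.003,0.1,0,0,0,1],[-0.003,0.003,0.1,0,0,0,1]]'; python3 -c "
from h import *
st(); row([.61,.1028,.040])"
```

```text
time: 6.53
ee_pos: [0.6064, 0.102, 0.0431]
orientation: [-0.121, 0.993, -0.0, 0.0]
wrist_force: [0.3, -0.2, -2.7]
width: 0.0471
gripper_force: 30.0
t 6.53 tcp [0.6064 0.102  0.0431] yaw 13.92 zax [ 0. -0. -1.] F tool [-0.26 -0.32  2.72] w 0.0471 g 30.0
row [-0.0149 -0.0004  0.0124] [-0.      0.0001 -0.    ]
```

```bash
python3 -m creep '[[0,0,0.006,0,0,0,1],[0,0,0.01,0,0,0,1],[0,0,0.01,0,0,0,1],[0,0,0.01,0,0,0,1]]'; python3 -c "
from h import *
st()";  python3 -m creep '[[-0.002,0,0,0,0,0,1],[-0.004,0,0,0,0,0,1],[-0.006,0,0,0,0,0,1],[-0.006,0,0,0,0,0,1],[-0.006,0,0,0,0,0,1]]'; python3 -c "
from h import *
st()"
```

```text
time: 6.87
ee_pos: [0.6062, 0.102, 0.0404]
orientation: [-0.121, 0.993, 0.0, 0.0]
wrist_force: [-0.0, 0.8, -2.9]
width: 0.0465
gripper_force: 30.0
t 6.87 tcp [0.6062 0.102  0.0404] yaw 13.93 zax [ 0.  0. -1.] F tool [-0.19  0.8   2.87] w 0.0465 g 30.0
time: 7.28
ee_pos: [0.6077, 0.1024, 0.0404]
orientation: [-0.121, 0.993, -0.0, 0.0]
wrist_force: [-0.1, 1.0, -3.8]
width: 0.0467
gripper_force: 30.0
t 7.28 tcp [0.6077 0.1024 0.0404] yaw 13.93 zax [ 0. -0. -1.] F tool [-0.13  1.    3.85] w 0.0467 g 30.0
```

Still free. I advance in roughly 1 mm steps and watch the force.

```bash
python3 -m creep '[[-0.004,0,0,0,0,0,1],[-0.004,0,0,0,0,0,1],[-0.004,0,0,0,0,0,1]]'|grep force: ; python3 -c "
from h import *
st()";  python3 -m creep '[[-0.004,0,0,0,0,0,1],[-0.004,0,0,0,0,0,1],[-0.004,0,0,0,0,0,1]]'|grep force:; python3 -c "
from h import *
st()"
```

```text
wrist_force: [-0.5, 0.2, -3.8]
gripper_force: 30.0
t 7.53 tcp [0.6087 0.1026 0.0404] yaw 13.93 zax [-0. -0. -1.] F tool [0.4  0.3  3.83] w 0.047 g 30.0
wrist_force: [0.3, -0.4, -3.1]
gripper_force: 30.0
t 7.78 tcp [0.6097 0.1029 0.0404] yaw 13.93 zax [-0.  0. -1.] F tool [-0.19 -0.45  3.11] w 0.047 g 30.0
```

```bash
for i in 1 2 ; do python3 -m creep '[[-0.004,0,0,0,0,0,1],[-0.004,0,0,0,0,0,1],[-0.004,0,0,0,0,0,1]]' >/dev/null ; python3 -c "
from h import *
st()"; done
```

```text
t 8.03 tcp [0.6104 0.103  0.0402] yaw 13.93 zax [-0.001 -0.    -1.   ] F tool [ 3.31 -1.46  2.47] w 0.0471 g 30.0
t 8.28 tcp [0.6108 0.1031 0.04  ] yaw 13.93 zax [-0.002 -0.001 -1.   ] F tool [ 6.92 -1.89  2.24] w 0.0464 g 30.0
```

```bash
for i in 1 2 3; do python3 -m creep '[[0,-0.002,0,0,0,0,1],[0,-0.002,0,0,0,0,1],[0,-0.002,0,0,0,0,1]]' >/dev/null ; python3 -c "
from h import *
st()"; done
```

```text
t 8.53 tcp [0.6112 0.1026 0.0401] yaw 13.93 zax [-0.001 -0.001 -1.   ] F tool [ 5.59 -1.34  1.63] w 0.0467 g 30.0
t 8.78 tcp [0.6116 0.1022 0.0402] yaw 13.92 zax [-0.001 -0.    -1.   ] F tool [ 4.39 -0.87  3.46] w 0.0472 g 30.0
t 9.03 tcp [0.6116 0.1021 0.0402] yaw 13.93 zax [-0.001  0.    -1.   ] F tool [4.79 1.42 3.84] w 0.0471 g 30.0
```

```bash
python3 -m creep '[[-0.003,0,0.002,0,0,0,1],[-0.003,0.001,0.003,0,0,0,1],[-0.003,0.001,0.003,0,0,0,1]]' >/dev/null ; python3 -c "
from h import *
st()"; python3 -m creep '[[0,0,0.002,0,0,0,1],[0,0,0.003,0,0,0,1],[0,0,0.003,0,0,0,1]]' >/dev/null ; python3 -c "
from h import *
st()"
```

```text
t 9.28 tcp [0.6122 0.1021 0.0398] yaw 13.93 zax [-0.001 -0.001 -1.   ] F tool [10.48 -1.42 -1.54] w 0.047 g 30.0
t 9.53 tcp [0.6122 0.1021 0.0397] yaw 13.93 zax [-0.001 -0.    -1.   ] F tool [14.35 -0.89 -9.62] w 0.0471 g 30.0
```

```bash
python3 -m creep '[[0,0,-0.001,0,0,0,1],[0,0,-0.001,0,0,0,0.4],[0,0,-0.001,0,0,0,0.3],[0,0,-0.001,0,0,0,0.2],[0,0,-0.001,0,0,0,0.1],[0,0,-0.001,0,0,0,0.1]]' >/dev/null ; python3 -c "
from h import *
st()"; python3 -m creep '[[0,0,-0.05,0,0,0,0.1],[0,0,-0.15,0,0,0,0.1],[0,0,-0.3,0,0,0,0.1],[0,0,-0.45,0,0,0,0.1],[0.2,0,-0.48,0,0,0,0.1],[0.4,0,-0.48,0,0,0,0.1],[0.55,0,-0.48,0,0,0,0.1],[0.55,0,-0.48,0,0,0,0.1]]' >/dev/null
python3 - <<'E'
from h import *
st()
im,d=save("top","top4.png",(235,140,325,280),4)
P=cloud("top",d);np.save("P2.npy",P)
R,t,m=cam("top")
for n in("top","side"):
    if n=="side": save("side","side4.png",(240,150,360,240),6)
    for th in("boss","grip_left","grip_right"):
        print(n,th,[(round(r["p"],2),w(n,r["at"]).round(4).tolist()) for r in vision.place_of(n,th)[:3]])
a=cv2.imread("pics/top4.png");b=cv2.imread("pics/side4.png")
b=cv2.resize(b,(430,322)); z=np.zeros((560,800,3),np.uint8); z[:,:360]=a; z[:322,365:795]=b; cv2.imwrite("pics/c4.png",z)
E
```

```text
t 10.03 tcp [0.6128 0.1024 0.0393] yaw 13.93 zax [ 0.001  0.    -1.   ] F tool [ 0.02 -0.43 -0.08] w 0.0761 g 0.0
t 10.7 tcp [0.4757 0.0685 0.1602] yaw 13.93 zax [ 0.001 -0.    -1.   ] F tool [-0.3   0.4   0.12] w 0.0837 g 0.0
top boss [(0.86, [0.4332, 0.3281, 0.004]), (0.52, [0.6113, 0.1001, 0.007])]
top grip_left [(0.62, [0.4633, 0.0912, 0.0366])]
top grip_right [(0.6, [0.4764, 0.0438, 0.0331])]
side boss [(0.56, [0.4306, 0.3298, 0.0028]), (0.53, [0.6139, 0.1003, 0.0089])]
side grip_left [(0.55, [0.4627, 0.0909, 0.0399])]
side grip_right [(0.59, [0.6103, 0.1014, 0.0132]), (0.57, [0.4734, 0.0408, 0.0386])]
```

View pics/c4.png

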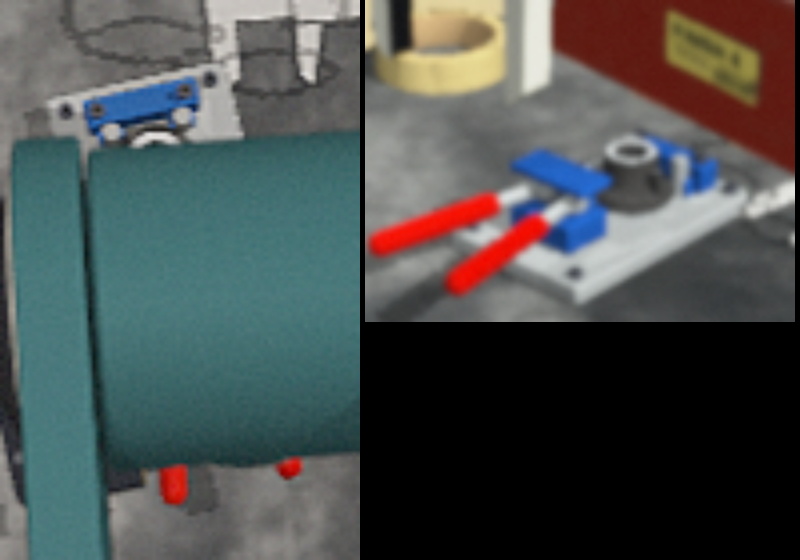

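The boss stands upright against both pins, with its ring at (630,150) in the right panel. I move on to the handles.

```bash
python3 -c "
from h import *
row([.4698,.0675,.044])"
```

```text
row [0.0404 0.0023 0.4601] [ 0.     -0.0002  0.    ]
```

```bash
python3 -m creep '[[0.02,0.002,0,0,0,0,0],[0.02,0.002,0.1,0,0,0,0],[0.02,0.002,0.2,0,0,0,0],[0.02,0.002,0.3,0,0,0,0],[0.02,0.002,0.3,0,0,0,0],[0.02,0.002,0.3,0,0,0,0]]' >/dev/null ; python3 -c "
from h import *
st(); row([.4698,.0675,.044])"
```

```text
t 11.6 tcp [0.4737 0.0685 0.0837] yaw 13.93 zax [-0.002 -0.    -1.   ] F tool [-0.18 -1.02 -0.63] w 0.0929 g 0.0
row [ 1.560e-02 -1.000e-04  1.587e-01] [ 0.0001 -0.0008  0.    ]
```

```bash
python3 -m creep '[[0.015,0,0.05,0,0,0,0],[0.015,0,0.1,0,0,0,0],[0.015,0,0.159,0,0,0,0],[0.015,0,0.159,0,0,0,0],[0.015,0,0.159,0,0,0,0],[0.015,0,0.159,0,0,0,0.15],[0.015,0,0.159,0,0,0,0.2],[0.015,0,0.159,0,0,0,0.22],[0.015,0,0.159,0,0,0,0.22]]' >/dev/null
cat > chk.py <<'E'
from h import *
import json,os,sys
o=robot.get_obs(); g=float(np.max(o["gripper_force"])); w_=o["width"]*1e3
L=json.load(open("log.json")) if os.path.exists("log.json") else []
L.append((w_,g)); json.dump(L,open("log.json","w"))
T=Ro.from_quat(o["orientation"]).as_matrix(); f=T.T@o["wrist_force"]
print("%.2f w %.2f g %.2f F %s"%(o["time"],w_,g,f.round(1)))
p=max(x[1] for x in L)
if g>18 or (p>7 and g<.75*p): print("STOP peak",p); sys.exit(1)
E
python3 -c "
from h import *
st()
save('side','side5.png',(200,130,360,250),5)"; python3 chk.py
```

```text
t 12.35 tcp [0.4708 0.0676 0.0449] yaw 13.93 zax [ 0.001  0.    -1.   ] F tool [ 0.03 -0.96  0.5 ] w 0.0739 g 0.0
12.40 w 73.56 g 0.00 F [-0.5 -0.3 -0.4]
```

View pics/side5.png

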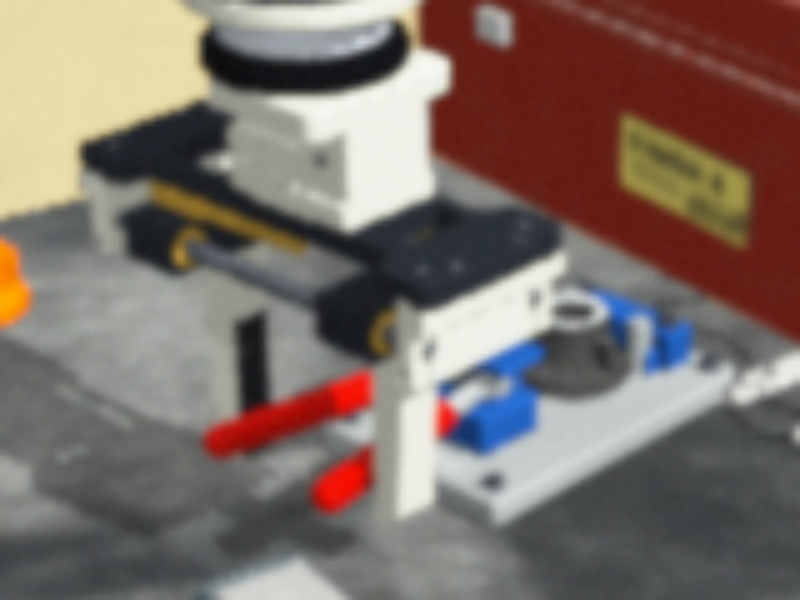

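Both fingers stand outside both grips: right finger at (405,450), left at (250,360). I close in small steps, with a stop check after each.

```bash
C="python3 chk.py"
python3 -m creep '[[0,0,0,0,0,0,0.24],[0,0,0,0,0,0,0.25]]' >/dev/null && $C &&
python3 -m creep '[[0,0,0,0,0,0,0.26],[0,0,0,0,0,0,0.27]]' >/dev/null && $C &&
python3 -m creep '[[0,0,0,0,0,0,0.28],[0,0,0,0,0,0,0.28]]' >/dev/null && $C &&
python3 -m creep '[[0,0,0,0,0,0,0.29],[0,0,0,0,0,0,0.29]]' >/dev/null && $C &&
python3 -m creep '[[0,0,0,0,0,0,0.3],[0,0,0,0,0,0,0.3]]' >/dev/null && $C &&
python3 -m creep '[[0,0,0,0,0,0,0.31],[0,0,0,0,0,0,0.31]]' >/dev/null && $C &&
python3 -m creep '[[0,0,0,0,0,0,0.32],[0,0,0,0,0,0,0.32]]' >/dev/null && $C &&
python3 -m creep '[[0,0,0,0,0,0,0.33],[0,0,0,0,0,0,0.33]]' >/dev/null && $C &&
python3 -m creep '[[0,0,0,0,0,0,0.34],[0,0,0,0,0,0,0.34]]' >/dev/null && $C
```

```text
12.57 w 70.32 g 0.00 F [ 0.5 -0.6  0.8]
12.73 w 68.18 g 0.12 F [ 0.1  0.  -1. ]
12.90 w 67.34 g 0.92 F [ 1.1 -0.3 -0.6]
13.07 w 66.34 g 0.96 F [ 1.3 -0.8 -0.6]
13.23 w 65.19 g 0.99 F [ 1.1  0.3 -0.8]
13.40 w 64.18 g 1.01 F [ 1.3 -0.4 -0.4]
13.57 w 63.35 g 1.04 F [ 2.3  0.2 -0.1]
13.73 w 62.46 g 1.06 F [1.9 0.1 0.3]
13.90 w 61.50 g 1.09 F [2.1 0.1 0.7]
```

```bash
C="python3 chk.py"
python3 -m creep '[[0,0,0,0,0,0,0.35],[0,0,0,0,0,0,0.35]]' >/dev/null && $C &&
python3 -m creep '[[0,0,0,0,0,0,0.36],[0,0,0,0,0,0,0.36]]' >/dev/null && $C &&
python3 -m creep '[[0,0,0,0,0,0,0.37],[0,0,0,0,0,0,0.37]]' >/dev/null && $C &&
python3 -m creep '[[0,0,0,0,0,0,0.376],[0,0,0,0,0,0,0.376]]' >/dev/null && $C &&
python3 -m creep '[[0,0,0,0,0,0,0.382],[0,0,0,0,0,0,0.382]]' >/dev/null && $C &&
python3 -m creep '[[0,0,0,0,0,0,0.388],[0,0,0,0,0,0,0.388]]' >/dev/null && $C &&
python3 -m creep '[[0,0,0,0,0,0,0.394],[0,0,0,0,0,0,0.394]]' >/dev/null && $C &&
python3 -m creep '[[0,0,0,0,0,0,0.4],[0,0,0,0,0,0,0.4]]' >/dev/null && $C &&
python3 -m creep '[[0,0,0,0,0,0,0.406],[0,0,0,0,0,0,0.406]]' >/dev/null && $C &&
python3 -m creep '[[0,0,0,0,0,0,0.412],[0,0,0,0,0,0,0.412]]' >/dev/null && $C &&
python3 -m creep '[[0,0,0,0,0,0,0.418],[0,0,0,0,0,0,0.418]]' >/dev/null && $C &&
python3 -m creep '[[0,0,0,0,0,0,0.424],[0,0,0,0,0,0,0.424]]' >/dev/null && $C &&
python3 -m creep '[[0,0,0,0,0,0,0.43],[0,0,0,0,0,0,0.43]]' >/dev/null && $C &&
python3 -m creep '[[0,0,0,0,0,0,0.436],[0,0,0,0,0,0,0.436]]' >/dev/null && $C &&
python3 -m creep '[[0,0,0,0,0,0,0.442],[0,0,0,0,0,0,0.442]]' >/dev/null && $C &&
python3 -m creep '[[0,0,0,0,0,0,0.448],[0,0,0,0,0,0,0.448]]' >/dev/null && $C
```

```text
14.07 w 60.38 g 1.11 F [ 0.8 -0.3  0.3]
14.23 w 59.41 g 1.13 F [ 1.7  0.3 -0.3]
14.40 w 58.58 g 1.16 F [1.2 0.4 0.8]
14.57 w 58.27 g 1.17 F [ 1.  -0.5  0.2]
14.73 w 57.62 g 1.19 F [ 1.6 -0.8  0.6]
14.90 w 57.01 g 1.20 F [ 1.7 -0.5 -0.7]
15.07 w 56.46 g 1.22 F [ 1.6 -1.2 -0.6]
15.23 w 55.54 g 1.23 F [1.4 0.6 0.7]
15.40 w 55.39 g 1.25 F [ 1.9 -0.7  0.9]
15.57 w 54.51 g 1.26 F [ 2.7  0.3 -0.1]
15.73 w 54.43 g 1.28 F [ 2.1 -0.1 -1. ]
15.90 w 53.65 g 1.29 F [ 1.2 -0.5 -0.3]
16.07 w 53.46 g 1.31 F [ 1.9 -0.3 -0.3]
16.23 w 52.67 g 1.32 F [ 2.  -0.3  0.8]
16.40 w 52.10 g 1.34 F [ 3.  -0.3  0.6]
16.57 w 50.90 g 1.35 F [ 2.1 -0.3  0.7]
```

Only the return spring is felt so far, with no punch contact yet. I keep going.

```bash
C="python3 chk.py"
python3 -m creep '[[0,0,0,0,0,0,0.454],[0,0,0,0,0,0,0.454]]' >/dev/null && $C &&
python3 -m creep '[[0,0,0,0,0,0,0.46],[0,0,0,0,0,0,0.46]]' >/dev/null && $C &&
python3 -m creep '[[0,0,0,0,0,0,0.466],[0,0,0,0,0,0,0.466]]' >/dev/null && $C &&
python3 -m creep '[[0,0,0,0,0,0,0.472],[0,0,0,0,0,0,0.472]]' >/dev/null && $C &&
python3 -m creep '[[0,0,0,0,0,0,0.478],[0,0,0,0,0,0,0.478]]' >/dev/null && $C &&
python3 -m creep '[[0,0,0,0,0,0,0.484],[0,0,0,0,0,0,0.484]]' >/dev/null && $C &&
python3 -m creep '[[0,0,0,0,0,0,0.49],[0,0,0,0,0,0,0.49]]' >/dev/null && $C &&
python3 -m creep '[[0,0,0,0,0,0,0.496],[0,0,0,0,0,0,0.496]]' >/dev/null && $C &&
python3 -m creep '[[0,0,0,0,0,0,0.502],[0,0,0,0,0,0,0.502]]' >/dev/null && $C &&
python3 -m creep '[[0,0,0,0,0,0,0.508],[0,0,0,0,0,0,0.508]]' >/dev/null && $C &&
python3 -m creep '[[0,0,0,0,0,0,0.514],[0,0,0,0,0,0,0.514]]' >/dev/null && $C &&
python3 -m creep '[[0,0,0,0,0,0,0.52],[0,0,0,0,0,0,0.52]]' >/dev/null && $C &&
python3 -m creep '[[0,0,0,0,0,0,0.526],[0,0,0,0,0,0,0.526]]' >/dev/null && $C &&
python3 -m creep '[[0,0,0,0,0,0,0.532],[0,0,0,0,0,0,0.532]]' >/dev/null && $C &&
python3 -m creep '[[0,0,0,0,0,0,0.538],[0,0,0,0,0,0,0.538]]' >/dev/null && $C &&
python3 -m creep '[[0,0,0,0,0,0,0.544],[0,0,0,0,0,0,0.544]]' >/dev/null && $C
```

```text
16.73 w 50.82 g 1.37 F [2.5 0.2 0.9]
16.90 w 50.34 g 1.38 F [ 3.2 -0.1  0.2]
17.07 w 50.15 g 1.40 F [ 1.2 -0.8  0.2]
17.23 w 49.34 g 1.42 F [ 2.8 -0.   0.3]
17.40 w 48.40 g 1.77 F [ 1.3 -0.3 -0.3]
17.57 w 48.30 g 2.43 F [ 3.4  0.1 -0.6]
17.73 w 47.83 g 3.25 F [ 4.4 -0.  -0.6]
17.90 w 47.01 g 4.16 F [ 4.3 -1.1  0.1]
18.07 w 46.59 g 4.87 F [ 5.4 -0.2 -0.4]
18.23 w 46.19 g 5.61 F [ 6.6 -1.3 -1.5]
18.40 w 45.77 g 6.78 F [ 5.7 -0.1 -2.1]
18.57 w 45.26 g 7.85 F [ 7.  -0.1 -2.5]
18.73 w 44.63 g 8.95 F [ 6.4  0.3 -1.9]
18.90 w 43.96 g 9.99 F [ 6.8 -0.6 -1.7]
19.07 w 43.00 g 10.93 F [ 7.1 -0.3 -2.7]
19.23 w 42.75 g 11.68 F [ 8.6 -0.3 -2.3]
```

```bash
C="python3 chk.py"
python3 -m creep '[[0,0,0,0,0,0,0.549],[0,0,0,0,0,0,0.549]]' >/dev/null && $C &&
python3 -m creep '[[0,0,0,0,0,0,0.554],[0,0,0,0,0,0,0.554]]' >/dev/null && $C &&
python3 -m creep '[[0,0,0,0,0,0,0.559],[0,0,0,0,0,0,0.559]]' >/dev/null && $C &&
python3 -m creep '[[0,0,0,0,0,0,0.564],[0,0,0,0,0,0,0.564]]' >/dev/null && $C &&
python3 -m creep '[[0,0,0,0,0,0,0.569],[0,0,0,0,0,0,0.569]]' >/dev/null && $C &&
python3 -m creep '[[0,0,0,0,0,0,0.574],[0,0,0,0,0,0,0.574]]' >/dev/null && $C &&
python3 -m creep '[[0,0,0,0,0,0,0.579],[0,0,0,0,0,0,0.579]]' >/dev/null && $C &&
python3 -m creep '[[0,0,0,0,0,0,0.584],[0,0,0,0,0,0,0.584]]' >/dev/null && $C &&
python3 -m creep '[[0,0,0,0,0,0,0.589],[0,0,0,0,0,0,0.589]]' >/dev/null && $C &&
python3 -m creep '[[0,0,0,0,0,0,0.594],[0,0,0,0,0,0,0.594]]' >/dev/null && $C
```

```text
19.40 w 42.36 g 12.09 F [ 8.7 -0.6 -3.5]
19.57 w 41.92 g 12.18 F [ 8.4 -0.3 -3.1]
19.73 w 41.49 g 11.67 F [ 8.   0.1 -3. ]
19.90 w 40.98 g 9.85 F [ 9.8 -0.6 -3.3]
20.07 w 40.11 g 0.47 F [0.2 0.6 0.5]
STOP peak 12.177004963159561
```

It gave way: the force fell from 12.2 to 0.5 N. I hold one row to confirm before opening.

```bash
python3 -m creep '[[0,0,0,0,0,0,0.569]]'; python3 chk.py
```

```text
time: 20.15
ee_pos: [0.4706, 0.0676, 0.0444]
orientation: [-0.121, 0.993, 0.0, 0.0]
wrist_force: [-2.8, -0.5, -0.5]
width: 0.0404
gripper_force: 1.7
20.15 w 40.37 g 1.71 F [2.8 0.2 0.5]
STOP peak 12.177004963159561
```

The force is now 1.7 N, spring only, so the punch has tripped. I open gradually and retreat upward.

```bash
python3 -m creep '[[0,0,0,0,0,0,0.5],[0,0,0,0,0,0,0.45],[0,0,0,0,0,0,0.4],[0,0,0,0,0,0,0.35],[0,0,0,0,0,0,0.3],[0,0,0,0,0,0,0.25],[0,0,0,0,0,0,0.18],[0,0,0,0,0,0,0.1],[0,0,0,0,0,0,0],[0,0,0,0,0,0,0],[0,0,0,0,0,0,0]]' >/dev/null; python3 chk.py; python3 -m creep '[[0,0,-0.05,0,0,0,0],[0,0,-0.15,0,0,0,0],[0,0,-0.3,0,0,0,0],[0,0,-0.45,0,0,0,0],[0,0,-0.6,0,0,0,0],[0,0.16,-0.6,0,0,0,0],[0,0.32,-0.6,0,0,0,0],[0,0.48,-0.6,0,0,0,0],[0,0.64,-0.6,0,0,0,0],[0,0.8,-0.6,0,0,0,0],[0,0.8,-0.6,0,0,0,0],[0,0.8,-0.6,0,0,0,0]]' >/dev/null
python3 - <<'E'
from h import *
st()
im,d=save("top","top6.png",(235,140,325,280),4)
P=cloud("top",d);X,Y,Z=P[...,0],P[...,1],P[...,2]
b=(np.hypot(X-.611,Y-.102)<.03)&(abs(Z-.042)<.004)&(d>0);print("boss top",b.sum(),P[b].mean(0).round(4))
vision.snapshot("side")
save("side","side6.png",(240,150,360,240),6)
for n in("top","side"): print(n,[(round(r["p"],2),w(n,r["at"]).round(4).tolist()) for r in vision.place_of(n,"boss")[:3]])
a=cv2.imread("pics/top6.png");b=cv2.imread("pics/side6.png")
b=cv2.resize(b,(430,322)); z=np.zeros((560,800,3),np.uint8); z[:,:360]=a; z[:322,365:795]=b; cv2.imwrite("pics/c6.png",z)
E
```

```text
21.07 w 92.59 g 0.00 F [0.1 0.  0.3]
STOP peak 12.177004963159561
t 22.07 tcp [0.4216 0.2632 0.1952] yaw 14.13 zax [ 0.  0. -1.] F tool [-0.49 -0.02 -0.82] w 0.0929 g 0.0
boss top 118 [0.6119 0.1021 0.0416]
top [(0.56, [0.6113, 0.1, 0.006])]
side [(0.8, [0.6124, 0.1014, 0.0089]), (0.61, [0.43, 0.3284, -0.0027])]
```

View pics/c6.png

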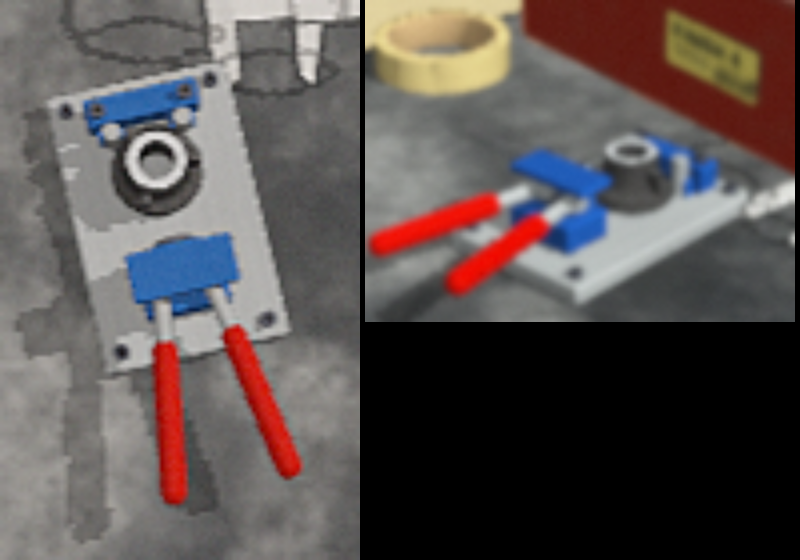

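The boss is upright against both pins, with its ring at (155,160), and the handles are open. I compare the punch tip with the earlier pixels.

Run:
```python
from h import *
a=np.load("im.npy").mean(2); im,d=vision.snapshot("top"); b=im.mean(2); P=cloud("top",d)
o=np.array([.5816,.0944]);c,s=np.cos(YAW),np.sin(YAW)
for v in range(191,202): print(v,a[v,272:286].astype(int),b[v,272:286].astype(int),[int(1e3*(c*(P[v,u,0]-o[0])+s*(P[v,u,1]-o[1]))) for u in range(274,282)],(P[v,274:282,2]*1e3).astype(int))
```

```text
191 [177 178 180 181 180 181 178 180 176 178 174 169 165 163] [ 62  86  86  82  83  81  84  66  40 106 169 182 174 174] [11, 10, 10, 9, 9, 9, 8, 8] [22 22 22 20 22 18 20 17]
192 [178 177 174 167 168 167 167 172 167 166 165 169 169 166] [ 71  85  86  80  72  66  50  73 154 185 180 178 174 173] [9, 8, 8, 7, 7, 7, 8, 8] [19 21 18 21 21 18 11  8]
193 [178 172 164 170 169 167 171 169 164 168 169 169 166 172] [ 15  24  28  20  34  79 158 190 181 181 178 177 176 174] [7, 7, 7, 6, 6, 6, 6, 5] [17 17 16 14 14 10 11 14]
194 [168 167 166 169 170 167 171 168 172 165 171 172 168 170] [139 126 123 140 164 188 183 180 178 174 176 176 173 176] [7, 6, 5, 5, 4, 4, 3, 3] [ 9 11 14 11 11 13 13 12]
195 [169 169 169 171 170 167 168 171 171 167 167 169 171 170] [183 183 183 184 183 179 177 175 176 174 174 176 177 173] [5, 4, 3, 3, 2, 2, 2, 1] [ 9 12 11 11 11  9 10 10]
196 [169 168 169 171 175 177 176 174 171 170 167 171 169 169] [181 178 175 177 177 179 178 175 175 175 174 177 177 174] [2, 2, 1, 1, 0, 0, 0, 0] [14 11 11  8 11 12 13 12]
197 [170 168 168 175 158 132 130 155 181 179 173 172 172 169] [177 175 176 177 178 176 179 182 183 183 178 181 178 179] [0, 0, 0, -1, 0, -1, -2, -2] [12 12 10 13  8  9 10 11]
198 [172 172 171 154  90  67  95 104 130 144 143 166 182 176] [178 180 176 180 189 189 176 154 149 148 150 174 187 185] [-2, -1, -2, -3, -3, -4, -4, -8] [13  8 12 13 11 11 11 29]
199 [179 180 185 161  87  84  91  97  88  75  82 105 116 130] [179 181 187 171 129 109 100 104  83  79  89 111 124 137] [-3, -4, -4, -9, -9, -10, -10, -10] [12 10  9 33 30 34 31 29]
200 [131 122  83  64  70  79  93 101 106 114 113 107 108 108] [186 165 102  65  74  81  97 104 101 113 119 103 107 107] [-8, -9, -10, -10, -11, -14, -15, -16] [24 29 29 28 32 44 48 52]
201 [120  91  75  87 102 115 123 110 110 107 106 106 109 102] [172 124  81  90 105 118 122 113 109 105 106 106 109 100] [-14, -14, -15, -16, -16, -17, -18, -18] [45 45 47 51 50 50 52 53]
```

The tip that showed at jig x ≈ -3 mm has gone back into the guide, which matches a tripped punch. I hand in.

```bash
python3 -c "
from station import robot
print(robot.sign_off())"
```

```text
the job is handed in; nothing more can be done
None
```

The casting is upright and home against both pins, the punch tripped once at about 12 N and I stopped there, the handles are open again, and the job was handed in at about 22 s.

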